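Open the spring-lid specimen case without letting it snap

ROBOT

A 7-joint arm with a two-finger parallel gripper is mounted at the origin on the work surface. World frame = base frame: x ahead of the robot, y to its left, z up, the work surface at z = 0. Lengths are in m, angles in rad, forces in N, time in s.
With the tool pointing down it reaches from about 0.4 to 0.85 m from the base axis. Payload 10.4 kg.
Tool frame: the origin (TCP) lies between the finger pads; the fingertips stand manip.finger_overhang ahead of it and the grasp point (between the pads) lies 11 mm behind it (manip.finger_overhang is the distance from the TCP to the fingertips, in m); x points along the fingers, z is the direction in which the jaws open and shut, and the axes are right-handed (so a half turn about x gives the same grasp; the last joint's range is limited). The gripper opens to 85 mm and grips with 20 to 120 N. Pads are 22 mm wide; open, the fingers measure 114 mm over their backs; the gripper's body (76 mm by 85 mm) begins 54 mm behind the grasp point. The pads swing forward as they close: fully open they stand 13 mm farther back than shut.
Start: joints at [-1.357, 0.332, -0.065, 1.46, 0.022, 1.35, -0.088], TCP at [0.147, 0.608, 0.239] pointing down, gripper open.
Joint ranges: [-2.6, 2.6], [-0.5, 2.12], [-1.47, 1.34], [0.16, 2.42], [-1.27, 4.41], [0.06, 2.06], [-2.6, 2.6]. Speed limits (rad/s): [2.22, 2.22, 2.79, 2.79, 3.14, 3.14, 3.14].

INTERFACE

Orientations are given as a unit quaternion [x, y, z, w].
In Python, from workcell import get_obs, camera, workorder, manip gives the robot as it stands. The module is installed in compiled form; this text tells all that it offers.
- The arm moves only by the tool play_rows, never from a script. Its argument "increments" is text: rows parted by semicolons, each of 4 numbers parted by spaces: the shift along the tool's x, y, z in m, then the turn about the tool's x in rad. A call has 1 to 20 rows; each row shifts and turns the pose as measured when the row begins, along the tool's axes as they then stand; what a row does not reach is not made up. A row lasts 1/10 s, in which the tool goes at most 50 mm and 8.59 degrees, less where a joint would pass 70% of its speed; a pose out of reach is approached as far as the arm can. A call is refused whole if a number of a shift passes 0.05 or a number of a turn 0.15, either way. A call with a gripper value outside its range is refused whole. "hand" is the gripper command: -1 is fully open, 1 is shut, values between are in proportion, set as the call begins (left out, the last holds). The fingers move at their own pace and stop on an object; "squeeze" is the grip in N (left out, the last holds). Time passes only in rows, so rows that do not move let the fingers close. It gives the time, the measured TCP pose, the force and the opening at its end, in the units of the state.
- get_obs(): the state, without advancing time (a new reading comes with each control period).
- camera(name): name is "side" or "top" or "wrist"; returns a dict with "img" (400x640x3 uint8, blue, green, red), "fov_y" (degrees; the focal length in pixels is half the picture's height over the tangent of half this angle, whatever the lens; pixels are square), "cx", "cy" (the principal point, pixels), "R" (3x3) and "t" (3): a world point X has camera coordinates R X + t; the wrist camera has in their place "tool_from_camera" (4x4, takes a point from camera to tool coordinates, whose origin is the TCP and whose axes are the tool frame's). Camera axes: x right, y down, z forward; pixel columns grow to the right and rows downward; lengths in m; the calibration is good to about 2 mm. The wrist camera is an equidistant fisheye: a pixel r from the principal point sees the ray r / f radians off the axis. A picture is of the moment at which its call begins: read the wrist's pose just before it. There is no depth.
- workorder.hand_in(): hands the job in, once; it reports no verdict.
The state is a dict: "clock": time; "joint_pos": joint angles; "joint_velocities": joint speeds; "tau": joint torques, N m; "position": TCP position; "ee_rot": TCP orientation; "ft_force": force on the tool from outside, world axes, zero at the start; "torque": the same for the moment, N m; "grip_width": opening from 0.0 (shut) to 1.0 (fully open).
Only numpy, scipy, OpenCV 4.12 (cv2) and the standard library are available. Lean on these libraries where they do the work, as an engineer would, in place of code of your own. Each camera call takes 0.05 s, during which the arm holds its last target.

TASK

Open the specimen case with the red button: press the button catch and keep the spring lid steadied with the hand as it comes free, letting it rise gently all the way to its stop instead of snapping open, then take the hand away. Leave the case with the blue button shut and do not knock the loose things around the cases.

Things in the scene. Friction and masses are not known exactly. Their poses are not given: they have to be found in the camera images.
- red_case: The specimen case to open: flat grey box fixed to the bench, 143 (x) by 108 (y) mm, 50 mm high shut, pale lid, red button. Origin: on the bench under the middle of the lid. Its x axis points from the button (front) to the hinge (back), z up. Catch block at x -88 to -53 mm, 41 mm high, with the button at x = -64.5 mm; lid at x -50 to +54 mm.
- red_lid (a joint): Angle (rad) of the red-button case's lid about its rear hinge: 0 shut, 1.7 at its stop, fully open, just past upright. The front edge rises and swings back. A spring drives it open and keeps it at the stop: held near shut it pushes up with 3 N at the front edge, near the stop almost nothing. Freed when shut it flies open at over 5 rad/s; let go beyond 1.3 rad it finishes gently.
- red_button (a joint): Travel (m) of the red button, 0 up, 0.007 fully down, straight down. The catch lets the lid go at about 0.002 and bites again if the button comes up with the lid still down (not if both rise together); at 0.006 the button is level with the lid's top. It needs 1.2 N to start and 3 N at 0.006.
- red_button_top (a point): Centre of the top of the red button, a round cap of 23 mm diameter. It stands 56 mm above the bench, 6 mm higher than the lid's top; its rear side is only 3 mm in front of the lid's front edge, so one fingertip (or closed finger pair) laid across the gap covers both.
- red_lid_edge (a point): Middle of the lid's front edge on its outer (upper) face; moves with the lid; 50 mm above the bench when shut, 100 mm from the hinge axis. The lid is a flat slab 108 mm wide, 104 mm long, 8 mm thick.
- red_hinge (a point): Middle of the hinge axis of this lid, 46 mm above the bench (4 mm below the shut lid's outer face), 50 mm behind the case's origin. The axis is the case's y axis.
- blue_case: A second specimen case of the same make, to be left shut: flat grey box fixed to the bench, 143 (x) by 108 (y) mm, 50 mm high shut, pale lid, blue button. Origin: on the bench under the middle of the lid. Its x axis points from the button (front) to the hinge (back), z up. Catch block at x -88 to -53 mm, 41 mm high, with the button at x = -64.5 mm; lid at x -50 to +54 mm.
- blue_lid (a joint): Angle (rad) of the blue-button case's lid about its rear hinge: 0 shut, 1.7 at its stop, fully open, just past upright. 
- jar: Small amber jar with white cap, 40 mm diameter, 60 mm high, loose. Body origin: centre of the underside.
- solvent: White bottle with red cap, 56 mm diameter, 130 mm high, loose. Body origin: centre of the underside.
- tweezers: Steel tweezers lying flat, 115 mm long along x, 6 mm high, loose. Body origin: centre of the underside.
- driver: Screwdriver, 140 mm long, lying along its x, loose.
- dish: Shallow glass dish, 80 mm diameter, 18 mm high, loose. Body origin: centre of the underside.
- puck: Brass disc, 32 mm diameter, 20 mm high, loose. Body origin: centre of the underside.
Mind the look-alikes: they are no part of the job. Leave any brown or purple look-alike of the red_case alone.

How it is judged:
By the outcome, as a careful person would: the job done as asked, in the order asked, and still so for the second after the job is handed in, with the robot touching nothing.
It also fails if it takes over 43 s, if anything falls off the work surface, if the arm or the gripper's body presses on something with over 40 N, if the wrist force passes 120 N, or if a joint passes its speed limit or range.

## Working session

There is one attempt and no reset: what is moved stays moved. The work goes in short steps, Python scripts to look and compute and a tool call to move; the robot and the scene stay as the last step left them, time stands still between calls to the robot, and variables do not carry over. Pictures are saved under pics/ and viewed, and the job is handed in when it is done.

Besides the shell and the picture viewer there is one more tool, called after "Request:" as name(argument=value, ...) on one line, values as JSON. play_rows: Moves the arm, as the interface text tells. Its arguments: {"type":"object","properties":{"increments":{"type":"string"},"hand":{"type":"number"},"squeeze":{"type":"number"}},"required":["increments"]}

```bash
mkdir -p pics
python3 - <<'E'
from workcell import get_obs,camera,manip
import cv2
o=get_obs()
for k,v in o.items(): print(k,v)
print(manip.finger_overhang)
for n in("side","top","wrist"):
    c=camera(n); cv2.imwrite(f"pics/{n}0.png",c["img"])
    print(n,{k:v for k,v in c.items() if k!="img"})
E
```

```text
clock 0.0
joint_pos [-1.35660918  0.33287038 -0.06474599  1.46094044  0.0215673   1.34989066
 -0.08849275]
joint_velocities [-5.94194173e-04  1.09007875e-04 -8.65541702e-04 -1.92479905e-04
 -9.49191689e-05  2.24454430e-04 -5.52480843e-04]
tau [-1.21642021e-03 -6.25452089e+01  4.81491478e-02 -3.91605091e+01
  1.61021564e-02  1.00887939e-02  1.98259005e-05]
position [0.14649527 0.60721541 0.23851738]
ee_rot [-0.4377737   0.55593316  0.4371444   0.55515519]
ft_force [ 0.40510102 -0.865937    0.3956341 ]
torque [-0.02191271 -0.01922558 -0.04697258]
grip_width 0.9978367483891895
0.008
side {'fov_y': 54.94340401278726, 'cx': 319.5530166190389, 'cy': 200.63116292342505, 'R': array([[ 9.42421700e-01, -3.34426228e-01,  6.60946477e-04],
       [-1.75006395e-01, -4.94854734e-01, -8.51170696e-01],
       [ 2.84980878e-01,  8.02046065e-01, -5.24888568e-01]]), 't': array([-0.53913512,  0.12585986,  1.05582952])}
top {'fov_y': 55.545092285617734, 'cx': 322.61449474915645, 'cy': 203.6575081536932, 'R': array([[ 0.00786232, -0.99984087, -0.01601297],
       [-0.99281639, -0.00589318, -0.11950263],
       [ 0.11938925,  0.01683751, -0.99270474]]), 't': array([-0.04693218,  0.54943877,  1.39305668])}
wrist {'fov_y': 65.70646984690485, 'cx': 319.27511409088106, 'cy': 202.4615937444071, 'tool_from_camera': array([[-1.71210414e-04, -2.64343158e-01,  9.64428673e-01,
        -1.35148781e-01],
       [-3.32139170e-04, -9.64428619e-01, -2.64343202e-01,
         6.74078916e-02],
       [ 9.99999930e-01, -3.65582848e-04,  7.73215058e-05,
         5.96762032e-04],
       [ 0.00000000e+00,  0.00000000e+00,  0.00000000e+00,
         1.00000000e+00]])}
```

View pics/side0.png

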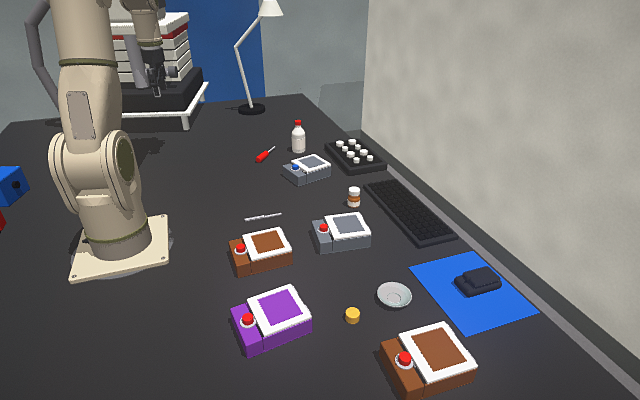

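View pics/top0.png

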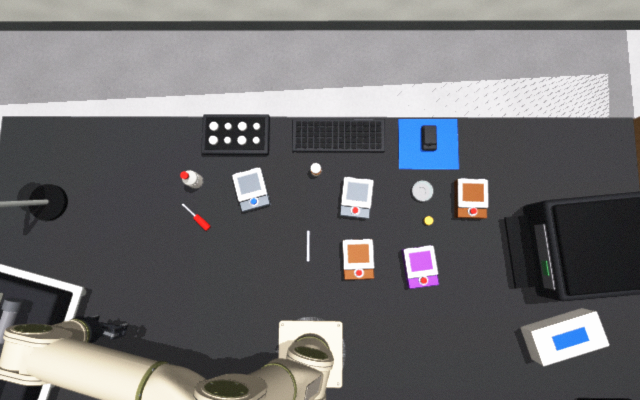

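View pics/wrist0.png

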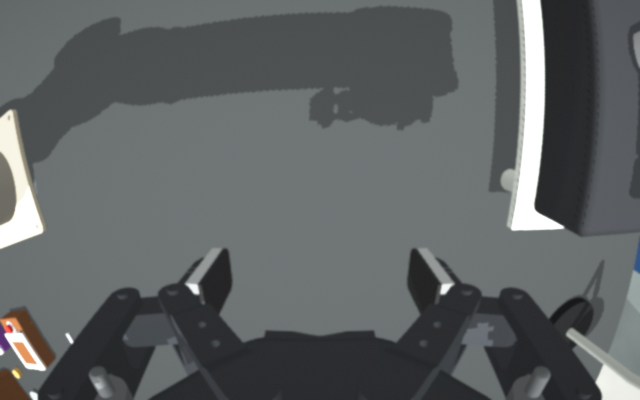

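```bash
cat > h.py <<'E'
import numpy as np,cv2
from scipy.spatial.transform import Rotation as Ro
def ray(c,uv):
    f=200/np.tan(np.radians(c["fov_y"]/2))
    d=c["R"].T@np.array([(uv[0]-c["cx"])/f,(uv[1]-c["cy"])/f,1.]); return -c["R"].T@c["t"],d/np.linalg.norm(d)
def onz(c,uv,z):
    o,d=ray(c,uv); return o+d*(z-o[2])/d[2]
def two(r1,r2):
    (o1,d1),(o2,d2)=r1,r2
    s=np.linalg.lstsq(np.c_[d1,-d2],o2-o1,rcond=None)[0]
    a,b=o1+s[0]*d1,o2+s[1]*d2; return (a+b)/2,np.linalg.norm(a-b)
E
python3 - <<'E'
from h import *
from workcell import get_obs,camera
o=get_obs();print(Ro.from_quat(o["ee_rot"]).as_matrix().round(3))
C={}
for n,(x,y,w,h) in {"top":(335,170,45,52),"side":(305,205,75,50)}.items():
    c=camera(n);im=c["img"];C[n]=c
    hsv=cv2.cvtColor(im,cv2.COLOR_BGR2HSV);m=np.zeros(im.shape[:2],np.uint8);m[y:y+h,x:x+w]=255
    H,S,V=cv2.split(hsv)
    red=((S>130)&((H<10)|(H>170))&(V>80)&(m>0)).astype(np.uint8)
    lid=((S<60)&(V>200)&(m>0)).astype(np.uint8)
    n1,l,st,ce=cv2.connectedComponentsWithStats(red);i=1+np.argmax(st[1:,4]);c["red"]=ce[i];print(n,"red",ce[i],st[i])
    k,_=cv2.findContours(lid,cv2.RETR_EXTERNAL,cv2.CHAIN_APPROX_NONE);k=max(k,key=cv2.contourArea)
    r=cv2.minAreaRect(k);print("lid",r);print(cv2.boxPoints(r)); ap=cv2.approxPolyDP(cv2.convexHull(k),3,True)[:,0];print(ap.tolist(),cv2.contourArea(k))
    for z in(.05,): print([onz(c,p,z).round(4).tolist() for p in (cv2.boxPoints(r) if n=="top" else ap)])
    print("red on .054",onz(c,ce[i],.054))
    cv2.imwrite(f"pics/{n}1.png",cv2.resize(im[y-10:y+h+10,x-10:x+w+10],None,fx=8,fy=8,interpolation=0))
print(two(ray(C["top"],C["top"]["red"]),ray(C["side"],C["side"]["red"])))
E
```

```text
[[-0.    -0.972  0.235]
 [-0.001  0.235  0.972]
 [-1.    -0.    -0.001]]
top red [354.95652174 209.73913043] [353 207   5   6  23]
lid ((356.3658447265625, 196.70730590820312), (28.933063507080078, 37.76758575439453), 6.34019136428833)
[[339.90244 213.87804]
 [344.07315 176.34145]
 [372.82925 179.53658]
 [368.65854 217.07317]]
[[345, 177], [372, 180], [368, 216], [341, 213]] 956.0
[[0.51, -0.1076, 0.05], [0.6509, -0.1228, 0.05], [0.6393, -0.23, 0.05], [0.4989, -0.2135, 0.05]]
red on .054 [ 0.52530901 -0.16286916  0.054     ]
side red [323.41071429 227.26785714] [320 224   8   8  56]
lid ((343.2278747558594, 225.4405975341797), (24.322084426879883, 51.2304573059082), 82.09283447265625)
[[316.18323 216.91902]
 [366.92657 209.87132]
 [370.27252 233.96217]
 [319.52917 241.00987]]
[[370, 234], [334, 239], [318, 230], [325, 216], [358, 212]] 821.5
[[0.6312, -0.234, 0.05], [0.5331, -0.2224, 0.05], [0.5069, -0.1709, 0.05], [0.5481, -0.1139, 0.05], [0.6452, -0.1263, 0.05]]
red on .054 [ 0.52307616 -0.16918443  0.054     ]
(array([ 0.52556484, -0.16312395,  0.04935167]), np.float64(0.00047492791768584896))
```

Request:
play_rows(increments="0 0 0 -0.124;0 -0.034 -0.032 0;0 -0.034 -0.032 0;0 -0.034 -0.032 0;0 -0.034 -0.032 0;0 -0.034 -0.032 0;0 -0.034 -0.032 0;0 -0.034 -0.032 0;0 -0.034 -0.032 0;0 -0.034 -0.032 0;0 -0.034 -0.032 0", hand=1, squeeze=40)

```text
clock: 1.35
position: [0.4556, 0.2448, 0.2369]
ee_rot: [-0.475, 0.523, 0.477, 0.523]
ft_force: [0.6, 0.7, 1.2]
grip_width: 0.005
```

Request:
play_rows(increments="0.003 -0.0136 -0.04 0;0.003 -0.0136 -0.04 0;0.003 -0.0136 -0.04 0;0.003 -0.0136 -0.04 0;0.003 -0.0136 -0.04 0;0.003 -0.0136 -0.04 0;0.003 -0.0136 -0.04 0;0.003 -0.0136 -0.04 0;0.003 -0.0136 -0.04 0;0.003 -0.0136 -0.04 0;0 0 0 0;0 0 0 0")

```text
clock: 2.55
position: [0.5558, -0.1911, 0.2057]
ee_rot: [-0.474, 0.525, 0.473, 0.525]
ft_force: [-0.5, 0.2, 0.2]
grip_width: 0.002
```

Run:
```python
from h import *
from workcell import get_obs,camera
o=get_obs();print(o["position"],o["ft_force"]);print(Ro.from_quat(o["ee_rot"]).as_matrix().round(3))
c=camera("wrist");cv2.imwrite("pics/wrist2.png",c["img"])
```

```text
[ 0.55576429 -0.19113649  0.20572744] [-0.54659837  0.1680303   0.20341494]
[[ 0.001 -0.995  0.103]
 [-0.     0.103  0.995]
 [-1.    -0.001 -0.   ]]
```

View pics/wrist2.png

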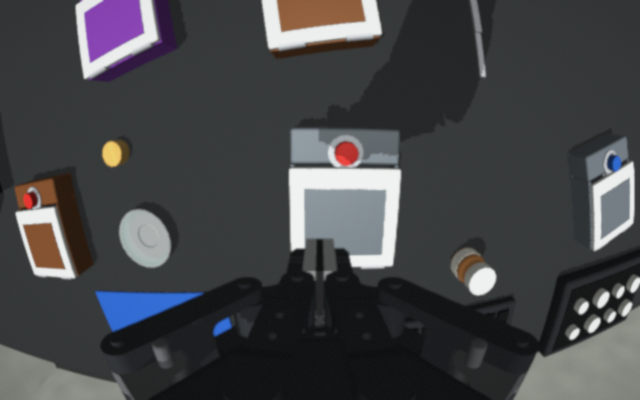

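```bash
cat >> h.py <<'E'
def wz(c,o,uv,z):
    f=200/np.tan(np.radians(c["fov_y"]/2)); a=np.array([uv[0]-c["cx"],uv[1]-c["cy"]]);r=np.hypot(*a);t=r/f
    d=np.r_[a/r*np.sin(t),np.cos(t)];T=c["tool_from_camera"];R=Ro.from_quat(o["ee_rot"]).as_matrix()
    d=R@T[:3,:3]@d;p=o["position"]+R@T[:3,3];return p+d*(z-p[2])/d[2]
E
python3 - <<'E'
from h import *
from workcell import get_obs,camera
o=get_obs();c=camera("wrist");im=c["img"]
H,S,V=cv2.split(cv2.cvtColor(im,cv2.COLOR_BGR2HSV));m=np.zeros(V.shape,bool);m[120:250,275:415]=1
red=((S>130)&((H<10)|(H>170))&(V>80)&m).astype(np.uint8)
n1,l,st,ce=cv2.connectedComponentsWithStats(red);i=1+np.argmax(st[1:,4]);print(ce[i],st[i]);print("btn",wz(c,o,ce[i],.056))
w=((V>215)&(S<40)&m).astype(np.uint8);w[:160]=0
for x in(295,310,330,345,360,380,395):
    y=np.flatnonzero(w[:,x])[0];print(x,y,wz(c,o,(x,y),.05).round(4))
for y in(180,200,220,240):
    xs=np.flatnonzero(w[y]);print(y,xs[0],xs[-1],wz(c,o,(xs[0],y),.05).round(4),wz(c,o,(xs[-1],y),.05).round(4))
E
```

```text
[346.4321608  153.20351759] [336 142  22  23 398]
btn [ 0.52216915 -0.16213583  0.056     ]
295 169 [ 0.5329 -0.2117  0.05  ]
310 170 [ 0.5354 -0.1976  0.05  ]
330 169 [ 0.5364 -0.1786  0.05  ]
345 170 [ 0.5388 -0.1645  0.05  ]
360 170 [ 0.5402 -0.1501  0.05  ]
380 170 [ 0.542  -0.1307  0.05  ]
395 170 [ 0.5433 -0.1158  0.05  ]
180 291 399 [ 0.5431 -0.2168  0.05  ] [ 0.5536 -0.1122  0.05  ]
200 291 397 [ 0.5628 -0.2193  0.05  ] [ 0.5736 -0.1151  0.05  ]
220 291 396 [ 0.5832 -0.222   0.05  ] [ 0.5945 -0.1168  0.05  ]
240 292 394 [ 0.6046 -0.2238  0.05  ] [ 0.6162 -0.1195  0.05  ]
```

Request:
play_rows(increments="0 0.0109 0.0125 0;0 0.0109 0.0125 0;0.03 0 0 0;0.03 0 0 0;0.03 0 0 0;0.02 0 0 0;0.01 0 0 0;0 0 0 0")

```text
clock: 3.45
position: [0.5388, -0.1496, 0.0847]
ee_rot: [-0.479, 0.517, 0.478, 0.524]
ft_force: [0.4, 0.4, -0.4]
grip_width: 0.004
```

Run:
```python
from h import *
from workcell import get_obs,camera
o=get_obs();print(o["position"],o["ft_force"])
c=camera("wrist");a=c["img"]
b=camera("side")["img"][180:270,290:390]
cv2.imwrite("pics/w3.png",a);cv2.imwrite("pics/s3.png",cv2.resize(b,None,fx=6,fy=6))
```

```text
[ 0.53876637 -0.14960577  0.08469721] [ 0.43886836  0.36186781 -0.43105239]
```

View pics/w3.png

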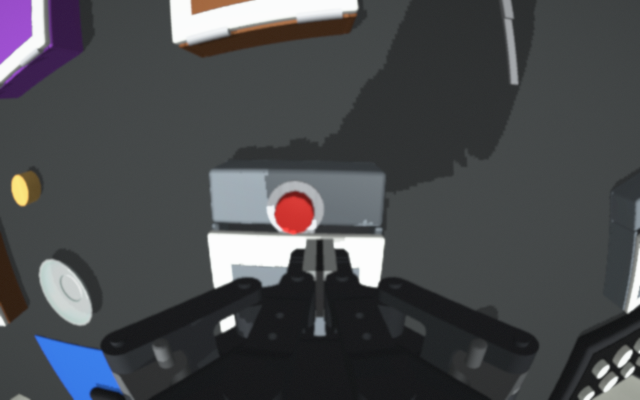

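View pics/s3.png

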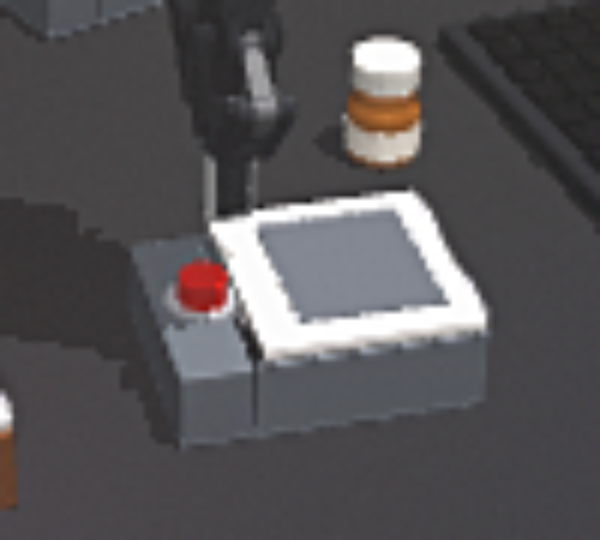

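```bash
cat > tgt.py <<'E'
from h import *
from workcell import get_obs,camera
o=get_obs();c=camera("wrist");im=c["img"];R=Ro.from_quat(o["ee_rot"]).as_matrix()
print(o["position"],o["ft_force"],o["joint_velocities"].round(3));print(R.round(3))
H,S,V=cv2.split(cv2.cvtColor(im,cv2.COLOR_BGR2HSV))
m=np.zeros(V.shape,bool);m[150:280,200:400]=1
red=((S>130)&((H<10)|(H>170))&(V>80)&m).astype(np.uint8)
n1,l,st,ce=cv2.connectedComponentsWithStats(red);i=1+np.argmax(st[1:,4]);print(ce[i],st[i]);b=wz(c,o,ce[i],.055);print("btn",b)
print("delta to btn tool axes",R.T@(b-o["position"]))
E
python3 tgt.py
```

```text
[ 0.5397208  -0.15023228  0.0862741 ] [1.29108576e+00 3.86150699e-01 8.33904173e-05] [ 0.005 -0.011  0.01  -0.014  0.001  0.002  0.003]
[[ 0.01  -0.996  0.085]
 [ 0.005  0.085  0.996]
 [-1.    -0.01   0.006]]
[295.10817506 209.77208918] [ 276  190   39   41 1211]
btn [ 0.52150778 -0.1613974   0.055     ]
delta to btn tool axes [ 0.03102112  0.0175051  -0.01287266]
```

Request:
play_rows(increments="0.003 0.001 -0.004 0.01;0.003 0.001 -0.004 0.01;0.003 0.001 -0.004 0.005;0.003 0 -0.001 0;0 0 0 0;0 0 0 0")

```text
clock: 4.2
position: [0.5371, -0.1655, 0.0764]
ee_rot: [-0.473, 0.522, 0.468, 0.533]
ft_force: [0.1, -0.0, -0.4]
grip_width: -0.001
```

```bash
python3 tgt.py
```

```text
[ 0.53705515 -0.16552952  0.07644481] [ 0.09249287 -0.01072979 -0.37016511] [ 0.003  0.005 -0.002  0.001 -0.003 -0.003  0.002]
[[ 0.016 -0.993  0.114]
 [ 0.005  0.114  0.993]
 [-1.    -0.015  0.007]]
[321.41550841 217.29480614] [ 302  196   40   44 1367]
btn [ 0.52141696 -0.16177012  0.055     ]
delta to btn tool axes [0.02120741 0.01629525 0.0018101 ]
```

Request:
play_rows(increments="0.003 0.001 0.0005 0;0.003 0.001 0.0005 0;0.002 0.001 0.0005 0;0.002 0 0 0;0 0 0 0;0 0 0 0")

```text
clock: 4.85
position: [0.5342, -0.1627, 0.0653]
ee_rot: [-0.473, 0.522, 0.469, 0.533]
ft_force: [-0.0, 0.4, 0.5]
grip_width: 0.004
```

```bash
python3 tgt.py;python3 - <<'E'
from h import *
from workcell import camera
cv2.imwrite("pics/s4.png",cv2.resize(camera("side")["img"][180:270,290:390],None,fx=6,fy=6))
E
```

```text
[ 0.53419825 -0.16269162  0.06534322] [-0.01885315  0.37579987  0.54327007] [ 0.001  0.003  0.     0.003 -0.    -0.     0.002]
[[ 0.016 -0.993  0.113]
 [ 0.005  0.113  0.994]
 [-1.    -0.015  0.007]]
[316.56079404 225.50620347] [ 296  207   43   42 1209]
btn [ 0.51876351 -0.16154785  0.055     ]
delta to btn tool axes [ 0.01010454  0.01561925 -0.0006774 ]
```

View pics/s4.png

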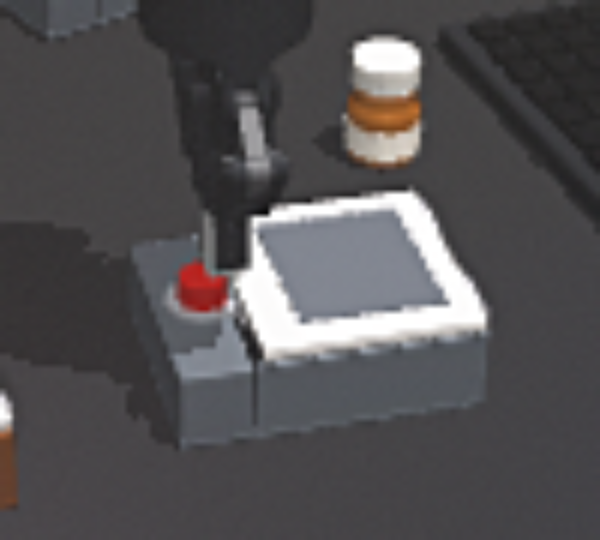

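Run:
```python
from h import *
from workcell import camera,get_obs
o=get_obs();R=Ro.from_quat(o["ee_rot"]).as_matrix()
c=camera("side");f=200/np.tan(np.radians(c["fov_y"]/2))
def pr(P):
    q=c["R"]@P+c["t"];return ((f*q[0]/q[2]+c["cx"]-290)*6,(f*q[1]/q[2]+c["cy"]-180)*6)
for n,v in dict(c=(.008,0,0),f=(.008,.011,0),b=(.008,-.011,0),bl=(.008,-.011,-.011),fl=(.008,.011,-.011)).items(): print(n,np.round(pr(o["position"]+R@np.array(v))))
for n,P in dict(btn=(.5222,-.162,.056),edge=(.538,-.165,.05)).items():print(n,np.round(pr(np.array(P))))
```

```text
c [219. 265.]
f [195. 268.]
b [243. 261.]
bl [249. 275.]
fl [201. 282.]
btn [193. 272.]
edge [228. 279.]
```

Request:
play_rows(increments="0 -0.001 0 0;0 -0.001 0 0;0.004 0 0 0;0.003 0 0 0;0 0 0 0")

```text
clock: 5.5
position: [0.537, -0.1632, 0.0588]
ee_rot: [-0.473, 0.522, 0.468, 0.533]
ft_force: [-0.9, 0.3, 5.8]
grip_width: -0.003
```

Run:
```python
from h import *
from workcell import camera,get_obs
o=get_obs();print(o["position"],o["ft_force"])
cv2.imwrite("pics/s5.png",cv2.resize(camera("side")["img"][180:270,290:390],None,fx=6,fy=6))
```

```text
[ 0.53698954 -0.16322162  0.0587979 ] [-0.89410646  0.34415403  5.84189676]
```

View pics/s5.png

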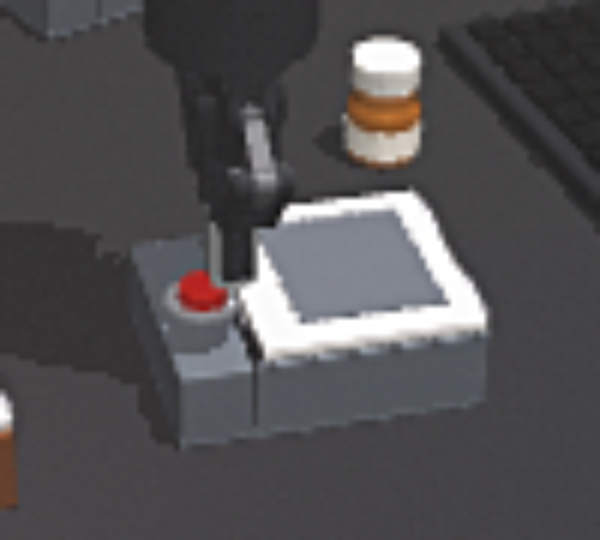

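```bash
cat > plan.py <<'E'
import sys
from h import *
from workcell import get_obs
a=np.radians(-6.4);ex=np.array([np.cos(a),np.sin(a),0])
E0=np.array([.5385,-.165,0])   # lid edge mid, case x=-50
def F(th,fx_s):
    pass
def pos(th):
    e=np.array([50-100*np.cos(th)+4*np.sin(th),46+100*np.sin(th)+4*np.cos(th)])
    # front-bottom finger corner: s goes 112.5 -> 90 between th=.1 and .6
    s=np.interp(th,[.1,.6],[112.5,90.])
    if th>1.3: s=np.interp(th,[1.3,1.7],[90,86])
    p=np.array([50-s*np.cos(th)+4*np.sin(th),46+s*np.sin(th)+4*np.cos(th)])
    if s>100: p[1]=e[1]
    if th>1.5708: p[0]=max(p[0],e[0])
    return p
def cur():
    o=get_obs();p=o["position"];tip=p+Ro.from_quat(o["ee_rot"]).as_matrix()[:,0]*.008
    return np.array([(tip-E0)@ex*1000-50-11,tip[2]*1000]),o
if __name__=="__main__":
    c,o=cur();R=Ro.from_quat(o["ee_rot"]).as_matrix()
    ths=np.arange(0,1.75,.01);P=np.array([pos(t) for t in ths])
    print("front corner now",c.round(1),"F",o["ft_force"].round(1),"clock",o["clock"],"tilt",R[:,0].round(3))
    print("lateral off",((o["position"]-E0)@np.array([-ex[1],ex[0],0])).round(4))
    t0,t1,n=float(sys.argv[1]),float(sys.argv[2]),int(sys.argv[3])
    prev=c
    for t in np.linspace(t0,t1,n+1)[1:]:
        q=pos(t);d=(q-prev)/1000;w=ex*d[0]+np.array([0,0,d[1]]);print(round(t,3),q.round(1),(R.T@w).round(4));prev=q
E
python3 plan.py 0 0.3 12
```

```text
front corner now [-62.6  50.9] F [-2.3  1.6  4.7] clock 5.55 tilt [ 0.017  0.005 -1.   ]
lateral off 0.0016
0.025 [-62.4  52.5] [-0.0016 -0.0002  0.    ]
0.05 [-62.2  55. ] [-0.0025 -0.0002  0.    ]
0.075 [-61.9  57.5] [-0.0025 -0.0003  0.    ]
0.1 [-61.5  60. ] [-0.0025 -0.0004  0.    ]
0.125 [-60.   62.4] [-0.0024 -0.0016  0.    ]
0.15 [-58.4  64.9] [-0.0024 -0.0016  0.    ]
0.175 [-56.8  67.3] [-0.0024 -0.0017  0.    ]
0.2 [-55.1  69.8] [-0.0024 -0.0017  0.    ]
0.225 [-53.3  72.2] [-0.0024 -0.0018  0.    ]
0.25 [-51.5  74.6] [-0.0024 -0.0019  0.    ]
0.275 [-49.6  77. ] [-0.0024 -0.0019  0.    ]
0.3 [-47.7  79.4] [-0.0023 -0.002   0.    ]
```

Request:
play_rows(increments="-0.002 0 0 0;-0.002 0 0 0;-0.002 0 0 0;-0.002 0 0 0")

```text
clock: 5.95
position: [0.5377, -0.1633, 0.0676]
ee_rot: [-0.474, 0.521, 0.468, 0.534]
ft_force: [0.3, 0.3, 2.9]
grip_width: 0.003
```

```bash
python3 plan.py 0.1 0.3 8
python3 - <<'E'
from h import *
from workcell import camera,get_obs
cv2.imwrite("pics/s6.png",cv2.resize(camera("side")["img"][180:270,290:390],None,fx=6,fy=6))
E
```

```text
front corner now [-61.9  59.6] F [0.3 0.3 2.9] clock 5.95 tilt [ 0.019  0.005 -1.   ]
lateral off 0.0016
0.125 [-60.   62.4] [-0.0028 -0.0019  0.    ]
0.15 [-58.4  64.9] [-0.0024 -0.0016  0.    ]
0.175 [-56.8  67.3] [-0.0024 -0.0017  0.    ]
0.2 [-55.1  69.8] [-0.0024 -0.0018  0.    ]
0.225 [-53.3  72.2] [-0.0024 -0.0018  0.    ]
0.25 [-51.5  74.6] [-0.0024 -0.0019  0.    ]
0.275 [-49.6  77. ] [-0.0024 -0.0019  0.    ]
0.3 [-47.7  79.4] [-0.0023 -0.002   0.    ]
```

View pics/s6.png

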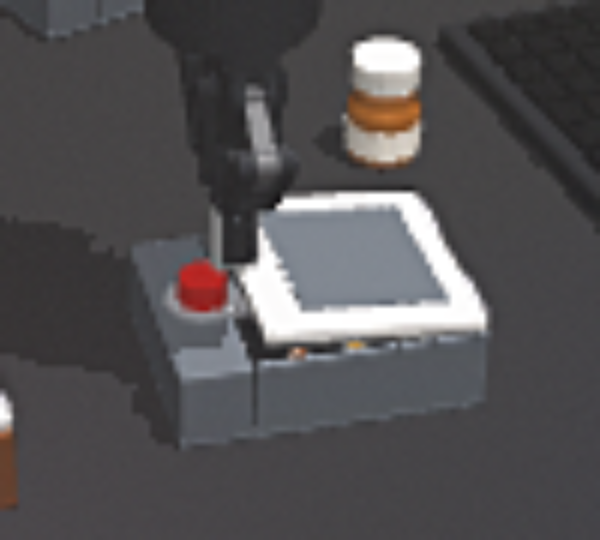

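The lid is ajar under the fingertip, the button is back up, and the 2.9 N matches the spring. I'll keep following the arc.

Request:
play_rows(increments="-0.0023 -0.0017 0 0;-0.0023 -0.0017 0 0;-0.0023 -0.0017 0 0;-0.0023 -0.0017 0 0;-0.0023 -0.0018 0 0;-0.0023 -0.0018 0 0")

```text
clock: 6.6
position: [0.5467, -0.1646, 0.0821]
ee_rot: [-0.473, 0.522, 0.469, 0.533]
ft_force: [-1.4, 1.4, 3.0]
grip_width: 0.004
```

```bash
python3 plan.py 0.275 0.5 9
```

```text
front corner now [-52.8  74.1] F [-1.4  1.4  3. ] clock 6.6 tilt [ 0.015  0.006 -1.   ]
lateral off 0.0013
0.3 [-47.7  79.4] [-0.0052 -0.0051  0.0001]
0.325 [-45.7  81.7] [-0.0023 -0.002   0.    ]
0.35 [-43.7  84. ] [-0.0023 -0.002   0.    ]
0.375 [-41.7  86.3] [-0.0023 -0.0021  0.    ]
0.4 [-39.6  88.2] [-0.0019 -0.0021  0.    ]
0.425 [-37.5  90. ] [-0.0017 -0.0021  0.    ]
0.45 [-35.4  91.7] [-0.0017 -0.0022  0.    ]
0.475 [-33.2  93.3] [-0.0016 -0.0022  0.    ]
0.5 [-31.   94.8] [-0.0015 -0.0022  0.    ]
```

Request:
play_rows(increments="-0.0023 -0.002 0 0;-0.0023 -0.002 0 0;-0.0023 -0.002 0 0;-0.0023 -0.002 0 0;-0.0023 -0.002 0 0;-0.0021 -0.002 0 0;-0.0018 -0.0021 0 0;-0.0017 -0.0021 0 0")

```text
clock: 7.4
position: [0.5653, -0.1669, 0.1017]
ee_rot: [-0.474, 0.522, 0.468, 0.533]
ft_force: [-0.1, -0.5, 1.9]
grip_width: 0.001
```

```bash
python3 plan.py 0.45 0.75 12
python3 - <<'E'
from h import *
from workcell import camera,get_obs
cv2.imwrite("pics/s7.png",cv2.resize(camera("side")["img"][170:270,290:390],None,fx=6,fy=6))
E
```

```text
front corner now [-34.   93.7] F [-0.1 -0.5  1.9] clock 7.4 tilt [ 0.018  0.005 -1.   ]
lateral off 0.0011
0.475 [-33.2  93.3] [ 0.0004 -0.0008 -0.    ]
0.5 [-31.   94.8] [-0.0015 -0.0022  0.    ]
0.525 [-28.8  96.3] [-0.0014 -0.0022  0.    ]
0.55 [-26.6  97.6] [-0.0013 -0.0023  0.    ]
0.575 [-24.3  98.9] [-0.0012 -0.0023  0.    ]
0.6 [-22.  100.1] [-0.0012 -0.0023  0.    ]
0.625 [-20.6 101.9] [-0.0018 -0.0014  0.    ]
0.65 [-19.2 103.7] [-0.0017 -0.0014  0.    ]
0.675 [-17.8 105.4] [-0.0017 -0.0015  0.    ]
0.7 [-16.3 107. ] [-0.0016 -0.0015  0.    ]
0.725 [-14.7 108.7] [-0.0016 -0.0016  0.    ]
0.75 [-13.1 110.3] [-0.0016 -0.0016  0.    ]
```

View pics/s7.png

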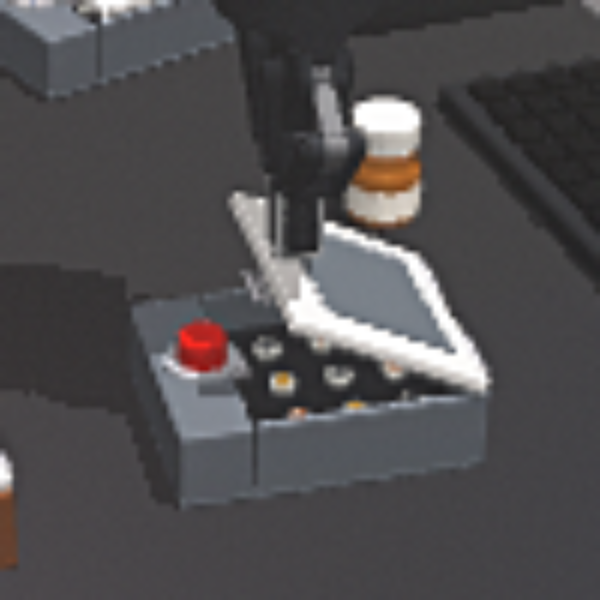

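Request:
play_rows(increments="-0.0014 -0.0022 0 0;-0.0014 -0.0022 0 0;-0.0013 -0.0022 0 0;-0.0013 -0.0022 0 0;-0.0014 -0.002 0 0;-0.0016 -0.0016 0 0;-0.0017 -0.0015 0 0;-0.0017 -0.0015 0 0;-0.0016 -0.0015 0 0")

```text
clock: 8.35
position: [0.5841, -0.169, 0.1167]
ee_rot: [-0.474, 0.521, 0.468, 0.534]
ft_force: [1.5, 0.0, 0.5]
grip_width: 0.004
```

```bash
python3 plan.py 0.7 1.1 16
```

```text
front corner now [-15.1 108.7] F [1.5 0.  0.5] clock 8.35 tilt [ 0.019  0.005 -1.   ]
lateral off 0.0011
0.725 [-14.7 108.7] [ 0.     -0.0003  0.    ]
0.75 [-13.1 110.3] [-0.0016 -0.0016  0.    ]
0.775 [-11.5 111.8] [-0.0015 -0.0017  0.    ]
0.8 [ -9.8 113.3] [-0.0015 -0.0017  0.    ]
0.825 [ -8.1 114.8] [-0.0014 -0.0017  0.    ]
0.85 [ -6.4 116.3] [-0.0014 -0.0018  0.    ]
0.875 [ -4.6 117.6] [-0.0014 -0.0018  0.    ]
0.9 [ -2.8 119. ] [-0.0013 -0.0018  0.    ]
0.925 [ -1.  120.3] [-0.0013 -0.0019  0.    ]
0.95 [  0.9 121.5] [-0.0012 -0.0019  0.    ]
0.975 [  2.8 122.7] [-0.0012 -0.0019  0.    ]
1.0 [  4.7 123.9] [-0.0011 -0.002   0.    ]
1.025 [  6.7 125. ] [-0.0011 -0.002   0.    ]
1.05 [  8.7 126.1] [-0.001 -0.002  0.   ]
1.075 [ 10.7 127.1] [-0.001 -0.002  0.   ]
1.1 [ 12.7 128. ] [-0.0009 -0.0021  0.    ]
```

Request:
play_rows(increments="-0.0015 -0.0016 0 0;-0.0015 -0.0017 0 0;-0.0014 -0.0017 0 0;-0.0014 -0.0018 0 0;-0.0013 -0.0018 0 0;-0.0013 -0.0018 0 0;-0.0012 -0.0018 0 0;-0.0012 -0.0019 0 0;-0.0012 -0.0019 0 0;-0.0011 -0.002 0 0;-0.001 -0.002 0 0")

```text
clock: 9.45
position: [0.6054, -0.1714, 0.1322]
ee_rot: [-0.474, 0.521, 0.468, 0.534]
ft_force: [1.1, -0.4, 1.2]
grip_width: 0.002
```

```bash
python3 plan.py 1.025 1.7 27;  python3 - <<'E'
from h import *
from workcell import camera,get_obs
cv2.imwrite("pics/s8.png",cv2.resize(camera("side")["img"][160:260,290:390],None,fx=6,fy=6))
E
```

```text
front corner now [  6.3 124.2] F [ 1.1 -0.4  1.2] clock 9.45 tilt [ 0.019  0.005 -1.   ]
lateral off 0.0011
1.05 [  8.7 126.1] [-0.0018 -0.0024  0.    ]
1.075 [ 10.7 127.1] [-0.001 -0.002  0.   ]
1.1 [ 12.7 128. ] [-0.0009 -0.0021  0.    ]
1.125 [ 14.8 128.9] [-0.0009 -0.0021  0.    ]
1.15 [ 16.9 129.8] [-0.0008 -0.0021  0.    ]
1.175 [ 19.  130.6] [-0.0008 -0.0021  0.    ]
1.2 [ 21.1 131.3] [-0.0007 -0.0021  0.    ]
1.225 [ 23.3 132. ] [-0.0007 -0.0022  0.    ]
1.25 [ 25.4 132.7] [-0.0006 -0.0022  0.    ]
1.275 [ 27.6 133.3] [-0.0005 -0.0022  0.    ]
1.3 [ 29.8 133.8] [-0.0005 -0.0022  0.    ]
1.325 [ 32. 134.] [-0.0002 -0.0023  0.    ]
1.35 [ 34.3 134.2] [-0.0001 -0.0023  0.    ]
1.375 [ 36.6 134.3] [-0.0001 -0.0023  0.    ]
1.4 [ 38.8 134.4] [-0.     -0.0023  0.    ]
1.425 [ 41.1 134.4] [ 0.     -0.0022  0.    ]
1.45 [ 43.3 134.3] [ 0.0001 -0.0022  0.    ]
1.475 [ 45.5 134.2] [ 0.0001 -0.0022  0.    ]
1.5 [ 47.8 134.1] [ 0.0002 -0.0022  0.    ]
1.525 [ 50.  133.8] [ 0.0003 -0.0022  0.    ]
1.55 [ 52.2 133.6] [ 0.0003 -0.0022  0.    ]
1.575 [ 54.4 133.2] [ 0.0004 -0.0022  0.    ]
1.6 [ 56.9 132.8] [ 0.0004 -0.0025  0.    ]
1.625 [ 59.4 132.4] [ 0.0005 -0.0025  0.    ]
1.65 [ 61.9 131.9] [ 0.0005 -0.0025  0.    ]
1.675 [ 64.4 131.4] [ 0.0006 -0.0025 -0.    ]
1.7 [ 66.9 130.8] [ 0.0006 -0.0025 -0.    ]
```

View pics/s8.png

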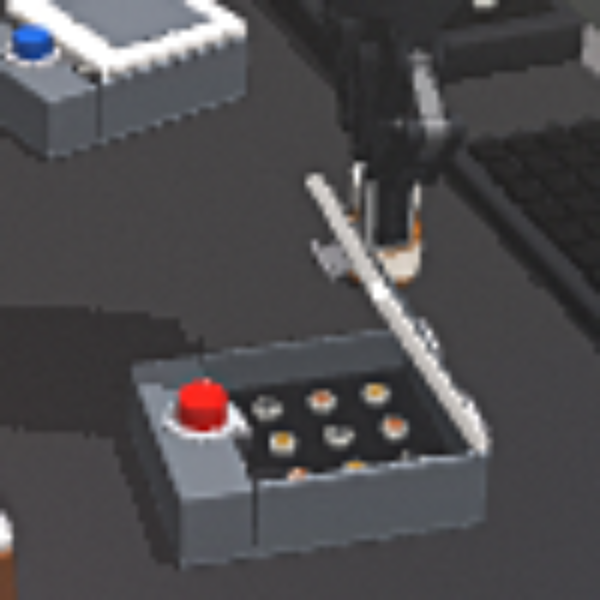

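Request:
play_rows(increments="-0.0012 -0.0018 0 0;-0.001 -0.002 0 0;-0.0009 -0.002 0 0;-0.0009 -0.002 0 0;-0.0008 -0.002 0 0;-0.0007 -0.002 0 0;-0.0007 -0.002 0 0;-0.0006 -0.002 0 0;-0.0006 -0.0021 0 0;-0.0005 -0.0021 0 0;-0.0004 -0.0021 0 0;-0.0002 -0.0021 0 0")

```text
clock: 10.7
position: [0.6312, -0.1742, 0.1413]
ee_rot: [-0.474, 0.522, 0.468, 0.533]
ft_force: [0.8, 0.0, 0.9]
grip_width: -0.002
```

```bash
python3 plan.py 1.325 1.7 3;  python3 - <<'E'
from h import *
from workcell import camera,get_obs
cv2.imwrite("pics/s9.png",cv2.resize(camera("side")["img"][160:260,290:390],None,fx=6,fy=6))
E
```

```text
front corner now [ 32.3 133.3] F [0.8 0.  0.9] clock 10.7 tilt [ 0.018  0.005 -1.   ]
lateral off 0.0012
1.45 [ 43.3 134.3] [-0.0008 -0.011   0.    ]
1.575 [ 54.4 133.2] [ 0.0013 -0.0111  0.    ]
1.7 [ 66.9 130.8] [ 0.0027 -0.0124 -0.    ]
```

View pics/s9.png

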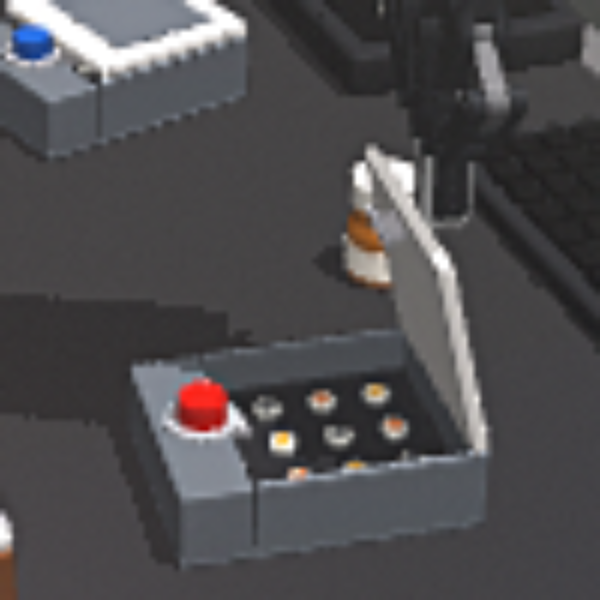

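Request:
play_rows(increments="0 -0.002 0 0;0 -0.002 0 0;0 -0.002 0 0;0 -0.002 0 0;0 -0.002 0 0;0 -0.002 0 0;0 -0.002 0 0;0 -0.002 0 0;0 -0.002 0 0;0 -0.002 0 0;0 -0.002 0 0;0 -0.002 0 0;0 -0.002 0 0;0 -0.002 0 0;0 -0.002 0 0;0 -0.002 0 0;0 -0.002 0 0;0 -0.002 0 0")

```text
clock: 12.55
position: [0.6696, -0.1786, 0.1414]
ee_rot: [-0.473, 0.522, 0.469, 0.533]
ft_force: [0.5, -0.2, 0.8]
grip_width: 0.005
```

```bash
python3 plan.py 1.65 1.7 1;  python3 - <<'E'
from h import *
from workcell import camera,get_obs
cv2.imwrite("pics/s10.png",cv2.resize(camera("side")["img"][160:260,290:390],None,fx=6,fy=6))
E
```

```text
front corner now [ 70.9 133.4] F [ 0.5 -0.2  0.8] clock 12.55 tilt [ 0.016  0.005 -1.   ]
lateral off 0.0011
1.7 [ 66.9 130.8] [ 0.0025  0.0041 -0.    ]
```

View pics/s10.png

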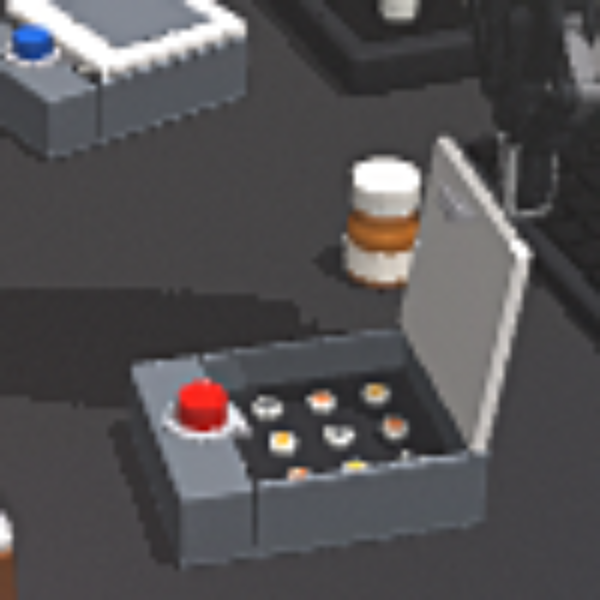

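Request:
play_rows(increments="0 -0.002 0 0;0 -0.002 0 0;0 -0.002 0 0;0 -0.002 0 0;0 -0.003 0 0;0 -0.005 0 0;0 -0.008 0 0;0 -0.008 0 0;0 -0.005 0 0;-0.01 0 0 0;-0.03 0 0 0;-0.04 0 0 0;-0.03 0 0 0;-0.01 0 0 0;0 0 0 0;0 0 0 0;0 0 0 0")

```text
clock: 14.3
position: [0.7072, -0.1839, 0.2656]
ee_rot: [-0.472, 0.523, 0.469, 0.532]
ft_force: [-0.1, 0.2, -0.0]
grip_width: 0.001
```

```bash
python3 plan.py 1.65 1.7 1;  python3 - <<'E'
from h import *
from workcell import camera,get_obs
c=camera("side");a=c["img"];cv2.imwrite("pics/s11.png",a)
cv2.imwrite("pics/s11z.png",cv2.resize(a[150:260,290:390],None,fx=5,fy=5))
f=200/np.tan(np.radians(c["fov_y"]/2));al=np.radians(-6.4);ex=np.array([np.cos(al),np.sin(al),0]);ey=np.array([-ex[1],ex[0],0])
E0=np.array([.5385,-.165,0])
for th in(1.5,1.6,1.7):
  for s in(-.054,.054):
    P=E0+ex*(.1-.1*np.cos(th)+.004*np.sin(th))+ey*s+np.array([0,0,.046+.1*np.sin(th)+.004*np.cos(th)])
    q=c["R"]@P+c["t"];print(th,s,round((f*q[0]/q[2]+c["cx"]-290)*5),round((f*q[1]/q[2]+c["cy"]-150)*5))
cv2.imwrite("pics/t11.png",camera("top")["img"])
E
```

```text
front corner now [108.8 257.6] F [-0.1  0.2 -0. ] clock 14.3 tilt [ 0.012  0.005 -1.   ]
lateral off -0.0
1.7 [ 66.9 130.8] [ 0.1264  0.0434 -0.0009]
1.5 -0.054 405 263
1.5 0.054 339 162
1.6 -0.054 424 261
1.6 0.054 356 161
1.7 -0.054 442 261
1.7 0.054 373 161
```

View pics/s11z.png

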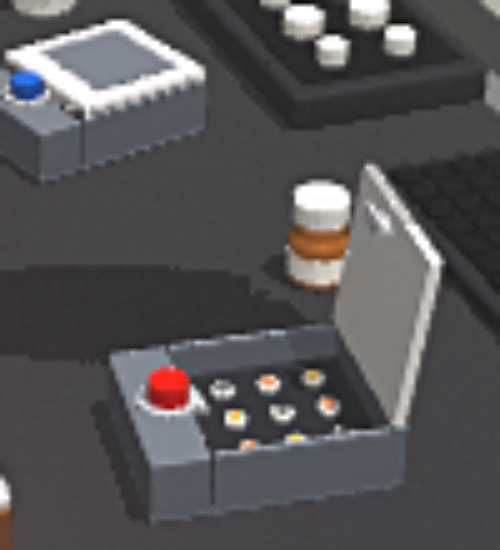

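View pics/s11.png

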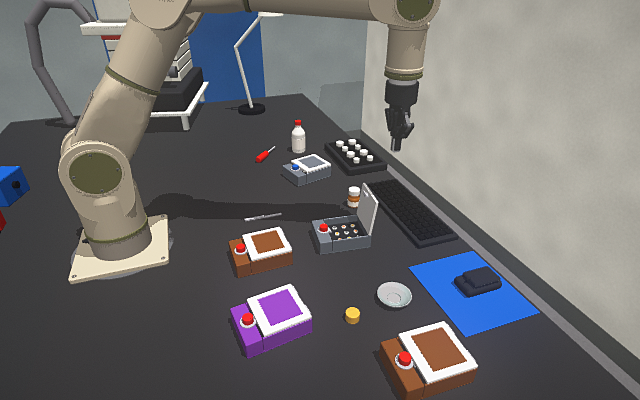

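View pics/t11.png

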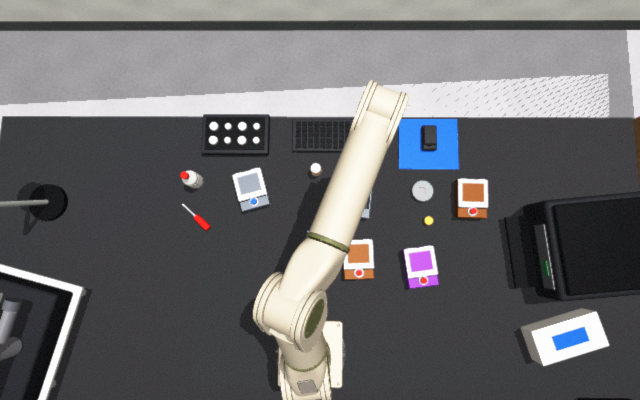

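The lid's top corners are at about (442,262) and (371,165) in the zoomed view. The corners predicted for 1.7 rad are (442,261) and (373,161), so the lid is at its stop. The hand is clear, and the other objects look unmoved.

```bash
python3 -c "
from workcell import workorder;print(workorder.hand_in())"
```

```text
the job is handed in; nothing more can be done
None
```

The red-button case is open with its lid at the stop, and I handed the job in at about 14.4 s of the 43 s allowed.

- **Opening:** I pressed the red button with the closed fingertips laid across the gap onto the lid. The catch let go at about 5.8 N in total (button plus lid). The fingertips then held the lid back along its whole arc at roughly 0.2–0.3 rad/s, and the hand withdrew backward and up.
- **Lid at the stop:** in the last side picture the lid's top corners lie within about 1 px of where they should be at 1.7 rad.
- **Hand clear:** the force reading is about 0 N and the fingertips are about 11 cm above the open lid.
- **Everything else:** the blue case is shut, and the loose objects look unmoved in the side and top views, by eye only. In the last top view the arm hides the red case and the tweezers, so for those I rely on the side view.
- **Disagreements:** my estimates of the button's position differed by up to about 4 mm between the wrist and fixed cameras, which the overlap of the fingertips allowed for. An early sideways move overshot by about 15 mm well above the case; I corrected it before touching anything.

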